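# Charge the bench ball mill with grinding balls

## Robot

A 6-joint arm with a two-finger parallel gripper is mounted at the origin on a cart in front of the work surface, level with it; the furniture and walls round the work are solid. World frame = base frame: x ahead of the robot, y to its left, z up, the work surface at z = 0. Lengths are in mm, angles in rad, forces in N, time in s.
With the tool pointing down it reaches from about 350 to 875 mm from the base axis. Payload 4.2 kg.
Tool frame: the origin (TCP) lies at the very end of the fingers, on their centre line; the grasp point (between the pads) lies 19 mm behind it; z points along the fingers, y is the line along which they close (so a half turn about z gives the same grasp; the last joint's range is limited). The gripper opens to 85 mm and grips with 20 to 120 N. Pads are 22 mm wide; open, the fingers measure 114 mm over their backs; the gripper's body (76 mm by 85 mm) begins 54 mm behind the grasp point. The pads swing forward as they close: fully open they stand 13 mm farther back than shut.
Start: joints at [1.54, 0.385, 0.008, 0, -1.194, -0.259], TCP at [178.568, 598.926, 231.312] pointing down, gripper open.
Joint ranges: [-3.14, 3.14], [-1.21, 2.06], [-1.07, 1.41], [-3.16, 2.05], [-2.99, -0.16], [-3.1, 3.1]. Speed limits (rad/s): [2.79, 2.79, 3.14, 3.14, 3.14, 3.14].

## Interface

Orientations are given as a unit quaternion [x, y, z, w].
In Python, from bench import read_state, get_image, get_calibration, job_done gives the robot as it stands.
- The arm moves only by the shell command python3 -m creep 'ROWS'. ROWS is a JSON object of lists of equal length, an entry for each row: "translation": the shift along the world's x, y, z in cm, a list of three; "delta_rot": the turn, a rotation vector about the world's x, y, z in degrees, a list of three; "hand": the finger opening in cm, from 0 to 8.54. A call has 1 to 8 rows; each row is the pose to reach, as a shift and turn from the pose commanded when the call began; what a row does not reach only later rows make up. A row lasts 1/8 s, in which the tool goes at most 62.5 mm and 10.7 degrees, less where a joint would pass 70% of its speed; a pose out of reach is approached as far as the arm can. A call with a gripper value outside its range is refused whole. The fingers move at their own pace and stop on an object; the grip force is fixed at half the most. Time passes only in rows, so rows that repeat a pose let the fingers close. It gives the time, the measured TCP pose, the force, the opening and the grip force at its end, in the units of the state.
- read_state(): the state, without advancing time (a new reading comes with each control period).
- get_image(name): name is "scene" or "top" or "wrist"; returns (picture, depth): 400x640x3 uint8, red, green, blue; 400x640 float32, mm along the optical axis (not along the pixel's ray), 0 where there is no reading.
- get_calibration(name): a dict with "intrinsics" (3x3 intrinsics, pixels), "xyz" and "attitude" of the camera in the world. Camera axes: x right, y down, z forward; pixel columns grow to the right and rows downward; lengths in mm; the calibration is good to about 2 mm. A picture is of the moment at which its call begins: read the wrist's pose just before it. get_calibration takes no time and is no camera call; for the wrist camera it gives the pose at the moment of the call.
- job_done(): hands the job in; it is judged then, once.
The state is a dict: "clock": time; "joints": joint angles; "joint_vel": joint speeds; "joint_efforts": joint torques, N m; "position": TCP position; "ee_rot": TCP orientation; "contact_force": force on the tool from outside, world axes, zero at the start; "wrist_torque": the same for the moment, N m; "gripper_width": finger opening in mm; "grasp_force": force on a finger pad.
Only numpy, scipy, OpenCV 4.12 (cv2) and the standard library are available. Lean on these libraries where they do the work, as an engineer would, in place of code of your own. Each camera call takes 0.05 s, during which the arm holds its last target. There are 200 camera calls.

## Task

Push the mill's blue sliding cover fully open, then lift the metal cup by its red grip and pour all eight white grinding balls into the mill's chamber. Stand the empty cup back upright in the middle of its black rubber pad, and do not disturb the bottle and the white roll behind.

Things in the scene. Friction and masses are not known exactly. Their poses are not given: they have to be found in the camera images.
- mill: Small white bench ball mill, fixed, 122 (x) x 220 (y) x 90 mm high, aluminium rails along its two long top edges (5 mm wide, top 97 mm above the bench). Origin: centre of its underside. Own x = depth (panel with black dial on the -x face), own y = length. The -y half is the open-topped grinding chamber, the +y half is the closed drive housing onto which the cover slides.
- chamber (a point): Centre of the floor of the grinding chamber, 12 mm above the mill's underside. The chamber measures 108 (own x) x 103 (own y) mm inside and is 78 mm deep; same axes as the mill.
- cover (a joint): Opening of the mill's flat blue sliding cover, in m: 0 = shut over the chamber, 0.105 = fully open against its end stop. It slides along the mill's own +y (towards the drive housing) with about 1 N of friction; it is guided by the rails and cannot be lifted.
- cover_tab (a point): Middle of the top of the black upright tab on the blue cover, 124 mm above the mill's underside. The tab is 50 mm (mill x) x 10 mm (mill y) and stands 29.5 mm above the cover's top face; the cover plate is 110 x 104 mm with the tab midway along it, 20 mm nearer the front (mill -x) than its centre line.
- cup: Open silver metal pouring cup with a spout and a red straight grip, loose, 0.16 kg empty. Origin: centre of its underside; own z up. Base 70 x 64 mm, walls 50 mm high and 3 mm thick, inside 58 mm wide, floor 6 mm thick. Own +x: the spout, an open chute that rises at 28 degrees from the floor, 58 mm wide inside with low side walls. Own -x: the red grip.
- cup_grip (a point): Middle of the red grip of the cup: at x = -78 mm, 36 mm above the cup's underside. The grip is a straight bar along the cup's x, 68 mm long (x from -44 to -112 mm), 14 mm thick (y), 24 mm high (z).
- cup_lip (a point): Middle of the pouring edge at the end of the chute: at x = 88 mm, 37 mm above the cup's underside; the chute's side walls reach 61 mm above the cup's underside.
- rest_pad: Flat black rubber pad on the bench, fixed, 130 (x) x 160 (y) x 4 mm. Origin: centre of its underside.
- bottle_near: Loose bystander: bottle with an orange cap, 48 mm across, 107 mm high. Origin: centre of its underside.
- film: Loose bystander: standing white roll, 62 mm across, 51 mm high. Origin: centre of its underside.
- ball0_center (a point): Centre of white ceramic grinding ball 1 of 8, 18 mm across, 15 g, loose in the cup.
- ball1_center (a point): Centre of white ceramic grinding ball 2 of 8, 18 mm across, 15 g, loose in the cup.
- ball2_center (a point): Centre of white ceramic grinding ball 3 of 8, 18 mm across, 15 g, loose in the cup.
- ball3_center (a point): Centre of white ceramic grinding ball 4 of 8, 18 mm across, 15 g, loose in the cup.
- ball4_center (a point): Centre of white ceramic grinding ball 5 of 8, 18 mm across, 15 g, loose in the cup.
- ball5_center (a point): Centre of white ceramic grinding ball 6 of 8, 18 mm across, 15 g, loose in the cup.
- ball6_center (a point): Centre of white ceramic grinding ball 7 of 8, 18 mm across, 15 g, loose in the cup.
- ball7_center (a point): Centre of white ceramic grinding ball 8 of 8, 18 mm across, 15 g, loose in the cup.

How it is judged (in metres and radians):
On the way, in this order (a step that is already met when the one before it is completed fails the run):
1. the cover is fully open (at least 97 of 105 mm) (value of joint cover above 0.097 m), for 0.2 s.
2. all eight balls lie inside the mill's chamber (x of ball0_center in the frame of chamber between -0.056 and 0.056 m and y of ball0_center in the frame of chamber between -0.054 and 0.054 m and z of ball0_center in the frame of chamber between 0 and 0.072 m and x of ball1_center in the frame of chamber between -0.056 and 0.056 m and y of ball1_center in the frame of chamber between -0.054 and 0.054 m and z of ball1_center in the frame of chamber between 0 and 0.072 m and x of ball2_center in the frame of chamber between -0.056 and 0.056 m and y of ball2_center in the frame of chamber between -0.054 and 0.054 m and z of ball2_center in the frame of chamber between 0 and 0.072 m and x of ball3_center in the frame of chamber between -0.056 and 0.056 m and y of ball3_center in the frame of chamber between -0.054 and 0.054 m and z of ball3_center in the frame of chamber between 0 and 0.072 m and x of ball4_center in the frame of chamber between -0.056 and 0.056 m and y of ball4_center in the frame of chamber between -0.054 and 0.054 m and z of ball4_center in the frame of chamber between 0 and 0.072 m and x of ball5_center in the frame of chamber between -0.056 and 0.056 m and y of ball5_center in the frame of chamber between -0.054 and 0.054 m and z of ball5_center in the frame of chamber between 0 and 0.072 m and x of ball6_center in the frame of chamber between -0.056 and 0.056 m and y of ball6_center in the frame of chamber between -0.054 and 0.054 m and z of ball6_center in the frame of chamber between 0 and 0.072 m and x of ball7_center in the frame of chamber between -0.056 and 0.056 m and y of ball7_center in the frame of chamber between -0.054 and 0.054 m and z of ball7_center in the frame of chamber between 0 and 0.072 m), for 0.2 s.
At the end, for the whole second after the job is handed in: All eight balls are inside the mill's chamber, below its rim; the cup stands upright (within 0.1 rad) and at rest on the rubber pad, the centre of its base within 50 mm of the pad's centre (all of step 2 and horizontal distance between cup and rest_pad below 0.05 m and angle between cup's own z axis and vertical below 0.1 rad and z of cup in the frame of rest_pad between 0 and 0.01 m and linear speed of cup below 0.02 m/s); the robot touches nothing.
It fails at once if the bottle is shifted by more than 30 mm or tipped over (distance of bottle_near from where it was at the start of the episode above 0.03 m or angle between bottle_near's own z axis and vertical above 0.5 rad).
It fails at once if the white roll is shifted by more than 30 mm or tipped over (distance of film from where it was at the start of the episode above 0.03 m or angle between film's own z axis and vertical above 0.5 rad).
It also fails if it takes over 61 s, if anything falls off the work surface, if the arm or the gripper's body presses on something with over 40 N, if the wrist force passes 120 N, or if a joint passes its speed limit or range.

## Working session

There is one attempt and no reset: what is moved stays moved. The work goes in short steps, Python scripts to look and compute and a shell command to move; the robot and the scene stay as the last step left them, time stands still between calls to the robot, and variables do not carry over. Pictures are saved under pics/ and viewed, at most 10 in all, crops included, and the job is handed in when it is done.

```bash
ls; mkdir -p pics; cat > h.py <<'E'
import numpy as np, cv2
from bench import *
from scipy.spatial.transform import Rotation as R
def cal(n):
    c=get_calibration(n); a=np.array(c["attitude"],float)
    M=R.from_quat(a).as_matrix() if a.size==4 else a.reshape(3,3)
    return np.array(c["intrinsics"]),np.array(c["xyz"],float),M
def cloud(n):
    K,t,M=cal(n); im,d=get_image(n)
    v,u=np.mgrid[:d.shape[0],:d.shape[1]]
    p=np.stack([(u-K[0,2])/K[0,0]*d,(v-K[1,2])/K[1,1]*d,d],-1)@M.T+t
    p[d==0]=np.nan
    return im,p
E
python3 - <<'E'
from h import *
for n in ("scene","top"):
    print(n,get_calibration(n))
    im,p=cloud(n); np.savez(f"{n}0.npz",im=im,p=p)
    cv2.imwrite(f"pics/{n}0.png",im[:,:,::-1])
print(read_state())
E
```

```text
pics
scene {'intrinsics': array([[471.01100144,   0.        , 316.22074931],
       [  0.        , 471.01100144, 201.54038584],
       [  0.        ,   0.        ,   1.        ]]), 'xyz': array([ 210.06497559, -374.20817338,  810.44059805]), 'attitude': array([ 0.85366569, -0.43034134,  0.12979943, -0.26308427])}
top {'intrinsics': array([[364.81125082,   0.        , 323.7843983 ],
       [  0.        , 364.81125082, 207.01577263],
       [  0.        ,   0.        ,   1.        ]]), 'xyz': array([530.09651853, -52.8312284 , 951.83802345]), 'attitude': array([ 0.70851892, -0.70368895,  0.05000476, -0.01795317])}
{'clock': 0.1, 'joints': array([ 1.53962705e+00,  3.85477625e-01,  6.77718877e-03, -4.40776164e-04,
       -1.19399588e+00, -2.58627059e-01]), 'joint_vel': array([-2.77391290e-03, -1.80881231e-03,  3.83165070e-03,  1.97107513e-03,
       -5.84535614e-05,  5.16379762e-04]), 'joint_efforts': array([-6.36718778e-04, -3.93321884e+01,  1.88930207e+01,  4.19796690e+00,
       -2.58904918e-03,  1.60295755e-06]), 'position': array([178.41505238, 598.455984  , 230.33709343]), 'ee_rot': array([ 9.89508407e-01, -1.44472032e-01, -9.57174911e-05,  9.67105186e-04]), 'contact_force': array([0.14632848, 0.29950372, 0.22027231]), 'wrist_torque': array([ 0.01732158, -0.00747448, -0.02924892]), 'grasp_force': 0.0, 'gripper_width': 85.14264365671538}
```

View pics/scene0.png

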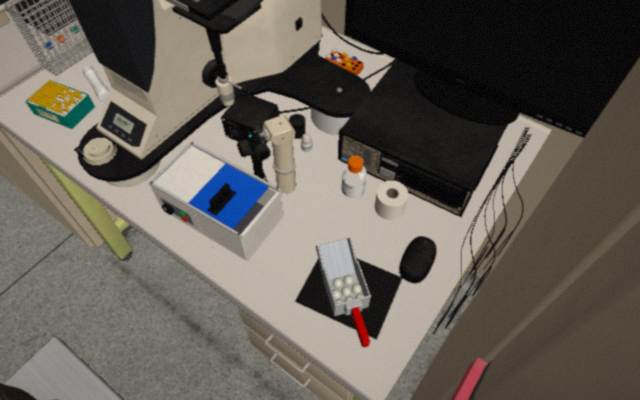

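View pics/top0.png

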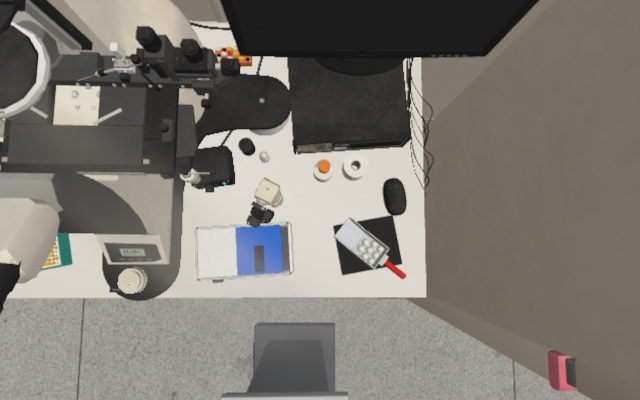

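The scene view shows the mill at (218,200) with its tab at (222,198), and the cup at (345,280) with the grip end at (362,340). The bottle is at (353,177) and the roll at (391,200). The top view shows the mill at (243,250), tab at (259,258), cup at (372,245), grip tip at (403,275) and pad at (368,245).

```bash
cat > m.py <<'E'
from h import *
def rect(q,name):
    (c,s,a)=cv2.minAreaRect(q[:,:2].astype(np.float32)); print(name,len(q),"c",np.round(c,1),"s",np.round(s,1),"a",round(a,1),"z",np.round(np.nanpercentile(q[:,2],[5,50,95]),1))
for n in ("scene","top"):
    f=np.load(f"{n}0.npz"); im=f["im"].astype(int); p=f["p"]
    r,g,b=im[...,0],im[...,1],im[...,2]
    x,y,z=p[...,0],p[...,1],p[...,2]
    print(n)
    ws=(x>250)&(x<800)&(y>-300)&(y<420)
    rect(p[ws&(b>100)&(r<60)&(z>60)],"blue")
    rect(p[ws&(r>120)&(g<50)&(b<60)],"grip")
    q=p[ws&(r>200)&(g<140)&(g>50)&(b<80)&(z>60)]; rect(q,"cap")
    m=ws&(x<560)&(y>20)&(y<330)&(z>75)&(z<106); rect(p[m],"milltop")
    m=ws&(x<560)&(y>20)&(y<280)&(z>110)&(z<135)&(r<70)&(b<70); rect(p[m],"tab")
    m=ws&(y<-50)&(x<560)&(r<50)&(g<50)&(b<50)&(z<12); rect(p[m],"pad")
    m=ws&(y<-50)&(x<520)&(z>15)&~((r>100)&(g<60)); rect(p[m],"cup")
    m=ws&(y<-50)&(x>500)&(x<700)&(y>-170)&(z>40)&(z<60)&(r>150)&(b>120); rect(p[m],"film")
E
python3 m.py
python3 - <<'E'
from h import *
im=cv2.imread("pics/top0.png")
cv2.imwrite("pics/topc.png",cv2.resize(im[140:300,170:420],None,fx=3.2,fy=3.2,interpolation=cv2.INTER_CUBIC))
E
```

```text
scene
blue 2199 c [514.7  57.8] s [109.6 104.3] a 3.9 z [92.7 94.9 96.9]
grip 285 c [465.2 -83.8] s [425.   43.4] a 90.0 z [39.7 51.6 53.8]
cap 88 c [711.2 -91.9] s [23.2 21.2] a 33.6 z [103.4 105.7 107.7]
milltop 6873 c [500.9 179.1] s [149.3 332.6] a 10.9 z [77.4 91.1 98.7]
tab 205 c [513.6 160.9] s [233.8  46.6] a 78.8 z [111.6 121.9 125.6]
pad 2055 c [ 509.4 -212.9] s [ 91.6 155.6] a 11.1 z [2.  4.2 6.5]
cup 919 c [ 496.3 -229.7] s [158.2  60.6] a 71.0 z [20.2 37.3 54.6]
film 113 c [ 604.5 -121.3] s [ 95.8 190.3] a 89.9 z [40.2 47.7 57.7]
top
blue 114 c [551.8  28. ] s [32.4 32.5] a 5.3 z [92.3 94.9 97. ]
grip 106 c [ 467.4 -271.2] s [56.1 17.5] a 52.0 z [49.  52.5 54.4]
cap 97 c [709.3 -91.1] s [24.6 23.7] a 0.0 z [103.1 105.5 108.4]
milltop 5636 c [499.9 180.4] s [150.6 332.9] a 11.1 z [77.2 91.2 98.2]
tab 0 c [0. 0.] s [0. 0.] a 0.0 z nan
pad 916 c [ 518.5 -211. ] s [111.7 155. ] a 10.5 z [2.1 4.7 7.3]
cup 502 c [ 494.8 -225.6] s [163.1  61.7] a 71.4 z [20.5 29.8 55.6]
film 70 c [ 602.8 -134.7] s [192.5  70.2] a 0.2 z [40.4 42.2 51.9]
  return np.nanmean(a, axis, out=out, keepdims=keepdims)
```

View pics/topc.png

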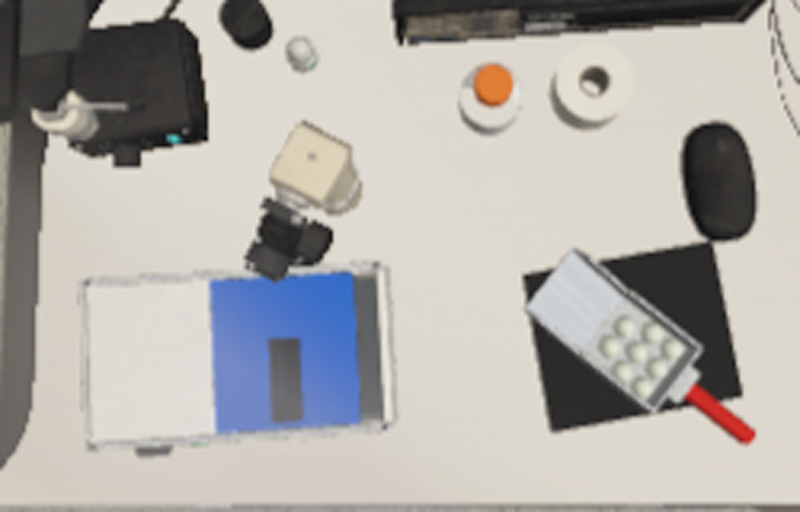

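The crop shows the cover about 20 mm open, with a dark strip of chamber at (370,345) and the tab at (285,380). A tall beige and black object stands just behind the mill at (300,200). The cup's spout points up-left, and the grip runs to (750,435). I need cleaner fits and the height of that obstacle.

```bash
cat > m2.py <<'E'
from h import *
def rect(q,name):
    if len(q)<5: print(name,len(q)); return
    (c,s,a)=cv2.minAreaRect(q[:,:2].astype(np.float32)); print(name,len(q),"c",np.round(c,1),"s",np.round(s,1),"a",round(a,1),"z",np.round(np.nanpercentile(q[:,2],[2,50,98]),1),"med",np.round(np.median(q[:,:2],0),1))
def big(m):
    n,l,s,_=cv2.connectedComponentsWithStats(m.astype(np.uint8)); return l==1+np.argmax(s[1:,4])
for n in ("scene","top"):
    f=np.load(f"{n}0.npz"); im=f["im"].astype(int); p=f["p"]
    r,g,b=im[...,0],im[...,1],im[...,2]; x,y,z=p[...,0],p[...,1],p[...,2]
    print(n)
    rect(p[big((b>r+50)&(z>60)&(z<110)&(x>300)&(x<800))],"blue")
    rect(p[big((r>g+80)&(y<-150)&(x<600)&(z>5)&(z<80))],"grip")
    rect(p[big((x<590)&(y<250)&(y>-20)&(x>430)&(z>85)&(z<103))],"milltop")
    rect(p[(x<540)&(y>20)&(y<110)&(z>115)&(z<130)],"tab")
    rect(p[big((y<-50)&(x<600)&(x>400)&(r<60)&(g<60)&(b<60)&(z<12))],"pad")
    rect(p[big((y<-100)&(x<580)&(y>-330)&(z>18)&~(r>g+80))],"cup")
    rect(p[big((x>600)&(x<720)&(y>-220)&(y<-120)&(z>43))],"film")
    rect(p[big((x>640)&(x<760)&(y>-125)&(y<-40)&(z>95))],"bottle")
    # height map
    H=np.full((16,22),-1)
    xi=((x-400)//25);yi=((y+300)//30)
    for i in range(16):
        for j in range(22):
            q=z[(xi==i)&(yi==j)]
            if len(q): H[i,j]=np.nanmax(q)
    print("x\\y",[-300+30*j for j in range(22)])
    for i in range(16): print(400+25*i,' '.join(f"{v:4d}" for v in H[i]))
E
python3 m2.py
```

```text
scene
blue 2331 c [514.4  60.1] s [113.5 108.8] a 4.3 z [92.1 94.9 97.5] med [517.5  48.4]
grip 323 c [ 466.6 -270.8] s [63.1 13.8] a 51.8 z [41.3 51.5 54.3] med [ 464.9 -272. ]
milltop 5765 c [511.9  93.3] s [123.6 223.7] a 3.9 z [87.4 93.5 98.7] med [509.3  97.4]
tab 180 c [493.9  56.8] s [49.4 11. ] a 4.5 z [115.7 122.8 126. ] med [492.5  54.5]
pad 1626 c [ 533.9 -243.7] s [127.   86.4] a 10.7 z [1.5 4.2 7. ] med [ 553.1 -263. ]
cup 1951 c [ 510.3 -215. ] s [199.1  64.4] a 51.9 z [19.  33.  55.6] med [ 530.  -195.6]
film 284 c [ 707.2 -173.6] s [58.6 25.3] a 89.9 z [43.8 50.2 52.7] med [ 708.7 -175.1]
bottle 185 c [710.9 -92.1] s [27.7 29. ] a 89.0 z [ 95.5 104.7 107.8] med [708.7 -93.5]
x\y [-300, -270, -240, -210, -180, -150, -120, -90, -60, -30, 0, 30, 60, 90, 120, 150, 180, 210, 240, 270, 300, 330]
400    4    3    4    4    5    3    3    4    3    4    4    4    4    5    3    5    4    4   75   81   91  103
425   53    4    4    4    3    3    4    4    4    4    4    3    5  100   99   99   99    5   81   81  103  105
450   55   54   55   53    7    7    4    3    4   99  
[... 3475 characters left out ...]
6  356  444  355
650   39   36    5    3    5    5    5    4    4    5  191  191    2    4  342  356  360  369  368  369  369  368
675   38   32    5   51   52    4  107  105    4    4    4    4    3    4  343  365  364  368  369  369  498  494
700    4    4    5   53   53   54  109  109    4    4    5    5    4    3  344  383  381  369  369  498  499  497
725    5    3    3   54   54   53   75   77    5    4    4   45   43  395  343  365  363  369  371  499  499  498
750    4    5   90   92   97   99   99   99  100   98    4  449  460  494  515  518  478  470  439  499  537  498
775  101  101  100  101  101  102  101  102  101  100    5  452  460  496  521  521  484  468  401  538  538  498
```

```bash
cat > m3.py <<'E'
from h import *
P=[]
for n in ("scene","top"):
    f=np.load(f"{n}0.npz"); im=f["im"].astype(int); p=f["p"]
    r,g,b=im[...,0],im[...,1],im[...,2]; x,y,z=p[...,0],p[...,1],p[...,2]
    m=(z<10)&(x>410)&(x<620)&(y>-330)&(y<-110)&(r<70)&(g<70)&(b<70)
    m=cv2.morphologyEx(m.astype(np.uint8),cv2.MORPH_OPEN,np.ones((3,3)))>0
    print(n,"pad",cv2.minAreaRect(p[m][:,:2].astype(np.float32)))
    o=(z>110)&(y>-20)&(y<120)&(x>525)&(x<700); print("obst min x",np.nanpercentile(x[o],[0,1,5]),"y",np.nanpercentile(y[o],[0,100]))
    H=np.full((14,22),-1); xi=((x-100)//30);yi=((y-60)//30)
    for i in range(14):
        for j in range(22):
            q=z[(xi==i)&(yi==j)]
            if len(q): H[i,j]=max(-1,np.nanmax(q))
    print("y",[60+30*j for j in range(22)])
    for i in range(14): print(100+30*i,' '.join(f"{v:4d}" for v in H[i]))
s=read_state(); K,t,M=cal("wrist"); Rt=R.from_quat(s["ee_rot"]).as_matrix()
print("cam in tool",Rt.T@(t-s["position"]),(Rt.T@M).round(2).tolist())
E
python3 m3.py
```

```text
scene pad ((526.5389404296875, -209.39053344726562), (128.6609649658203, 157.3916778564453), 10.603382110595703)
obst min x [561.26810623 564.30389329 570.16192996] y [ 4.82898603 74.77939946]
y [60, 90, 120, 150, 180, 210, 240, 270, 300, 330, 360, 390, 420, 450, 480, 510, 540, 570, 600, 630, 660, 690]
100    3    3    3    2   -1   -1   -1   -1   -1   -1   -1   -1   -1   -1   -1   -1   -1   -1   -1   -1   -1   -1
130    3    3    3    2   -1   -1   -1   -1   -1   -1   -1   -1   -1   -1   -1   -1   -1   -1   -1   -1   -1   -1
160   -1   -1   -1   -1   -1   -1   -1   -1   -1   -1   -1   -1   -1   -1   -1   -1   -1   -1   -1   -1   -1   -1
190   -1   -1   -1   -1   -1   -1   -1   -1   -1   -1   -1   -1   -1   -1   -1   -1   -1   -1   -1   -1   -1   -1
220   -1   -1   -1   -1   -1   -1   -1   -1   -1   -1   -1   -1   -1   -1   -1   -1   -1   -1   -1   -1   -1   -1
250   -1   -1   -1   -1   -1   -1   -1   -1   -1   -1   -1   -1   -1   -1   -1   -1   -1   -1   -1   -1   -1   -1
280   -1   -1   -1   -1   -1   -1   -1   -1   -1   -1   -1   -1   -1   -1   -1   -1   -1   -1   -1   -1   -1   -
[... 2114 characters left out ...]
  -1   -1   -1
370    4    3    4    3    4    4    3    3   79   80   74    1    3    3    3    4    4    3    4    2    2   -1
400    6    4    3    3    3    5   78   81  101  105  100   81    4    4    3    3    4    3    4    4    3   -1
430  100   99  100   99   99    4   81  530  104  105  105   82   -1    4    5    4    4   25    3    1   -1   -1
460  126   97   96   95   98    5   95  529  475  103  102   96   78    4    5   44   50   49   -1   -1   -1   -1
490  126   98   94   94   97    3  122  526  450  129  128  124   79    3    3   41   50   -1   -1   -1   -1   -1
cam in tool [  70.52673561    0.49370215 -142.48526454] [[0.0, -0.96, -0.28], [1.0, 0.0, -0.0], [0.0, -0.28, 0.96]]
```

```bash
python3 -m creep '{"translation":[[1.9,-4.8,0],[3.8,-9.6,0],[5.6,-14.4,0],[7.5,-19.3,0],[9.3,-24.1,0],[11.2,-28.9,0],[13.4,-33.9,0],[15.6,-38.9,0]],"delta_rot":[[0,0,-7],[0,0,-14],[0,0,-21],[0,0,-28],[0,0,-35],[0,0,-42],[0,0,-49],[0,0,-56]],"hand":[0,0,0,0,0,0,0,0]}'
```

```text
clock: 1.1
position: [334.7, 208.2, 231.2]
ee_rot: [0.805, -0.593, -0.0, -0.0]
contact_force: [1.3, -0.1, -0.1]
gripper_width: -0.1
grasp_force: 0.0
```

```bash
python3 -m creep '{"translation":[[2.2,-5,0],[4.4,-10,0],[6.5,-15,0],[10.6,-17,-2],[14.7,-19,-4],[14.7,-19,-8],[14.7,-19,-12],[14.7,-19,-12.7]],"delta_rot":[[0,0,-4],[0,0,-8],[0,0,-13.4],[0,0,-13.4],[0,0,-13.4],[0,0,-13.4],[0,0,-13.4],[0,0,-13.4]],"hand":[0,0,0,0,0,0,0,0]}'; python3 - <<'E'
from h import *
im,p=cloud("scene"); cv2.imwrite("pics/s1.png",cv2.resize(im[100:280,120:320,::-1],None,fx=3,fy=3))
E
```

```text
clock: 2.1
position: [479.5, 19.1, 101.8]
ee_rot: [0.731, -0.682, -0.002, 0.003]
contact_force: [-0.8, -0.4, 0.2]
gripper_width: 0.2
grasp_force: 0.0
```

View pics/s1.png

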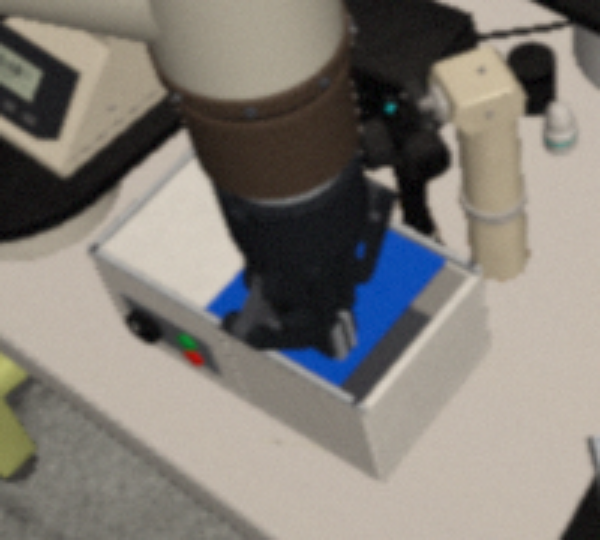

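The closed fingers are at (340,335), just on the chamber side of the tab, over the blue plate and clear of the beige pole. I'll push along the mill's +y.

```bash
python3 -m creep '{"translation":[[-0.1,1.5,0],[-0.2,3,0],[-0.3,4.5,0],[-0.4,6,0],[-0.5,7.5,0],[-0.6,9,0],[-0.7,10,0],[-0.8,10.6,0]],"delta_rot":[[0,0,0],[0,0,0],[0,0,0],[0,0,0],[0,0,0],[0,0,0],[0,0,0],[0,0,0]],"hand":[0,0,0,0,0,0,0,0]}';python3 -m creep '{"translation":[[0,0,0],[0,0.1,0]],"delta_rot":[[0,0,0],[0,0,0]],"hand":[0,0]}'; cat > cov.py <<'E'
from h import *
for n in ("scene","top"):
    im,p=cloud(n); im=im.astype(int); x,y,z=p[...,0],p[...,1],p[...,2]
    m=(im[...,2]>im[...,0]+50)&(z>80)&(z<105)&(x>400)&(x<600)&(y>-20)&(y<230)
    q=p[m][:,:2]-[510.5,94]; a=np.radians(4); Y=q@[-np.sin(a),np.cos(a)]
    print(n,len(Y),np.percentile(Y,[0,1,3,50,97,99,100]))
E
python3 cov.py
```

```text
clock: 3.15
position: [473.5, 126.6, 104.2]
ee_rot: [0.731, -0.682, -0.0, 0.0]
contact_force: [1.4, -0.3, 0.7]
gripper_width: 0.0
grasp_force: 0.5
clock: 3.4
position: [473.3, 126.8, 104.2]
ee_rot: [0.731, -0.682, -0.0, 0.0]
contact_force: [0.6, 0.1, 0.7]
gripper_width: -0.1
grasp_force: 0.0
scene 1394 [ -3.67039498  -1.59185047  -0.59887307  25.51475525  77.00194555
  94.90060031 101.98116902]
top 1185 [ -0.47222102   0.14471467   1.00405458  28.22040022  98.02042373
 101.05954776 102.99582758]
```

```bash
python3 -m creep '{"translation":[[0,0.3,0],[0,0.6,0],[0,0.8,0],[0,0.8,0]],"delta_rot":[[0,0,0],[0,0,0],[0,0,0],[0,0,0]],"hand":[0,0,0,0]}'; python3 cov.py
```

```text
clock: 4.0
position: [473.1, 129.3, 104.3]
ee_rot: [0.731, -0.682, 0.002, 0.005]
contact_force: [7.9, -21.8, 1.9]
gripper_width: 0.4
grasp_force: 10.9
scene 1409 [ -1.07111432   0.5293962    1.46768634  28.04724537  78.3809205
  96.81387239 105.37897935]
top 1200 [  1.55286775   2.01605475   2.99616809  30.49986915 100.16624499
 102.75489994 104.79891683]
```

```bash
python3 -m creep '{"translation":[[0,-1.5,0.5],[0,-2.5,5],[0,-7,9],[0,-13,9],[0,-19,9],[0,-25,9],[0,-31,9],[0.2,-36,9]],"delta_rot":[[0,0,0],[0,0,0],[0,0,-7],[0,0,-14],[0,0,-21],[0,0,-28],[0,0,-35],[0,0,-42]],"hand":[0,0,0,6,6,6,6,6]}';python3 -m creep '{"translation":[[0,-3.1,-2],[0,-3.1,-4.4],[0,-3.1,-4.4]],"delta_rot":[[0,0,0],[0,0,0],[0,0,0]],"hand":[6,6,6]}'
cat > g.py <<'E'
from h import *
for n in ("top","wrist","scene"):
    s=read_state(); im,p=cloud(n); x,y,z=p[...,0],p[...,1],p[...,2]; I=im.astype(int)
    m=(I[...,0]>I[...,1]+60)&(I[...,0]>80)&(x>400)&(x<600)&(y<-150)&(y>-350)&(z>5)&(z<75)
    m=cv2.morphologyEx(m.astype(np.uint8),cv2.MORPH_OPEN,np.ones((2,2)))>0
    q=p[m]
    if len(q)>10: print(n,len(q),cv2.minAreaRect(q[:,:2].astype(np.float32)),np.percentile(q[:,2],[2,50,98]))
    if n=="wrist": cv2.imwrite("pics/w1.png",im[:,:,::-1])
print(s["position"],R.from_quat(s["ee_rot"]).as_matrix().round(3).tolist(),s["joints"])
E
python3 g.py
```

```text
clock: 5.1
position: [475.4, -227.0, 194.7]
ee_rot: [-0.436, 0.9, -0.0, 0.001]
contact_force: [0.7, -0.0, 0.4]
gripper_width: 59.7
grasp_force: 0.0
clock: 5.48
position: [474.2, -256.0, 148.7]
ee_rot: [-0.438, 0.899, 0.002, -0.001]
contact_force: [-0.1, 0.2, -0.2]
gripper_width: 59.9
grasp_force: 0.0
wrist 1574 ((465.2111511230469, -269.12744140625), (63.138397216796875, 12.513884544372559), 52.498085021972656) [nan nan nan]
scene 342 ((472.06640625, -272.1966857910156), (66.79721069335938, 24.02362823486328), 51.98466491699219) [nan nan nan]
[ 476.07721792 -256.04999879  151.05305153] [[-0.615, -0.788, 0.001], [-0.788, 0.615, -0.0], [-0.0, -0.001, -1.0]] [-1.93194385e-01  3.15844268e-01 -3.15173849e-01  3.41710521e-04
 -9.38747799e-01 -4.69639403e-01]
```

View pics/w1.png

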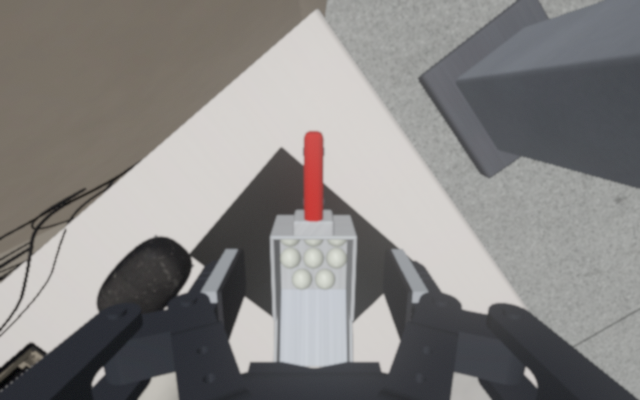

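The wrist view shows the grip at (314,175), centred between the fingers at (225,270) and (405,270). All eight balls look to be at the back of the cup near (313,262). I'll descend and grip.

```bash
python3 -m creep '{"translation":[[0,0,-5],[0,0,-9],[0,0,-12],[0,0,-12.8],[0,0,-12.8],[0,0,-12.8],[0,0,-12.8],[0,0,-12.8]],"delta_rot":[[0,0,0],[0,0,0],[0,0,0],[0,0,0],[0,0,0],[0,0,0],[0,0,0],[0,0,0]],"hand":[6,6,6,6,1,0,0,0]}';python3 -m creep '{"translation":[[0,0,0],[0,0,0],[0,0,0]],"delta_rot":[[0,0,0],[0,0,0],[0,0,0]],"hand":[0,0,0]}'
```

```text
clock: 6.62
position: [476.6, -256.3, 23.9]
ee_rot: [-0.439, 0.899, -0.001, 0.001]
contact_force: [0.1, 1.3, 7.0]
gripper_width: 13.0
grasp_force: 59.3
clock: 7.0
position: [476.5, -256.3, 23.9]
ee_rot: [-0.439, 0.899, -0.001, 0.001]
contact_force: [-1.4, 1.3, 5.6]
gripper_width: 13.0
grasp_force: 59.4
```

```bash
python3 -m creep '{"translation":[[0,0,1],[0,0,2.5],[0,0,4.5],[0,0,6.5],[0,0,9],[0,0,11.5],[0,0,14],[0,0,15]],"delta_rot":[[0,0,0],[0,0,0],[0,0,0],[0,0,0],[0,0,0],[0,0,0],[0,0,0],[0,0,0]],"hand":[0,0,0,0,0,0,0,0]}';python3 -m creep '{"translation":[[-0.5,1,0],[-1.3,3,0],[-2.3,5.2,0],[-3.4,7.6,0],[-4.5,10,0],[-5.6,12.4,0],[-6.5,14.6,0],[-7,15.8,0]],"delta_rot":[[0,0,0],[0,0,0],[0,0,0],[0,0,0],[0,0,0],[0,0,0],[0,0,0],[0,0,0]],"hand":[0,0,0,0,0,0,0,0]}'
python3 - <<'E'
from h import *
s=read_state();im,p=cloud("scene"); cv2.imwrite("pics/s2.png",cv2.resize(im[60:300,120:440,::-1],None,fx=2,fy=2)); print(s["position"],s["gripper_width"],s["joints"])
E
```

```text
clock: 8.0
position: [476.0, -256.2, 174.4]
ee_rot: [-0.438, 0.899, -0.001, 0.001]
contact_force: [-0.7, -0.4, -2.1]
gripper_width: 13.1
grasp_force: 58.6
clock: 9.0
position: [403.7, -96.7, 171.5]
ee_rot: [-0.439, 0.898, 0.001, -0.001]
contact_force: [0.6, -0.8, -3.0]
gripper_width: 13.1
grasp_force: 58.6
[403.66073339 -96.69563274 171.52229813] 13.147787077665214 [ 1.59722699e-01  8.37910803e-02 -5.63104985e-01 -5.67951954e-04
 -9.26112531e-01 -8.21054389e-01]
```

View pics/s2.png

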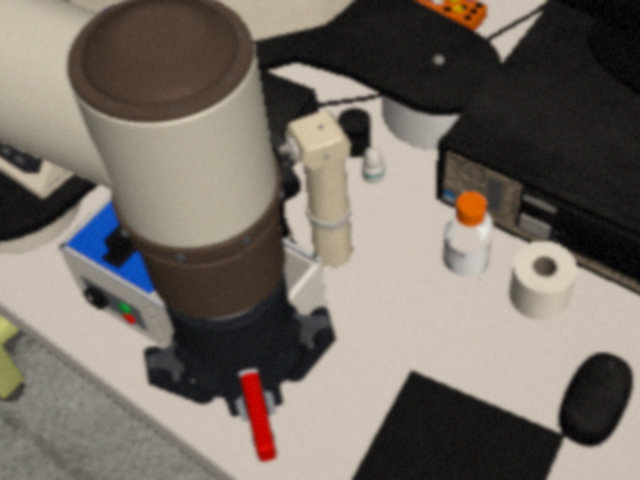

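```bash
python3 -m creep '{"translation":[[1,-0.3,0],[2.6,-0.8,0],[4.4,-1.4,0],[6.2,-2,0],[8,-2.6,0],[9.6,-3.2,0],[10.5,-3.5,0],[10.9,-3.6,0]],"delta_rot":[[0,0,3],[0,0,8],[0,0,14],[0,0,21],[0,0,28],[0,0,33.5],[0,0,37],[0,0,38]],"hand":[0,0,0,0,0,0,0,0]}'
python3 - <<'E'
from h import *
s=read_state(); im,p=cloud("scene"); T=s["position"]
d=np.hypot(p[...,0]-T[0],p[...,1]-T[1]); q=p[(d<110)&(p[...,2]>200)]
print(T,R.from_quat(s["ee_rot"]).as_matrix().round(3).tolist(),s["joints"].round(3)); print("z",np.percentile(q[:,2],[50,95,99,100]))
K,t,M=cal("scene")
# lip / cup visible in top view?
im,p=cloud("top"); x,y,z=p[...,0],p[...,1],p[...,2]; I=im.astype(int)
m=(x>470)&(x<560)&(y>-90)&(y<40)&(z>120)&(z<230); q=p[m]
if len(q): print(len(q),q.min(0),q.max(0))
E
```

```text
clock: 10.05
position: [514.7, -134.2, 171.6]
ee_rot: [-0.707, 0.707, 0.0, -0.0]
contact_force: [0.3, 0.4, -3.0]
gripper_width: 12.8
grasp_force: 58.7
[ 514.70161574 -134.22167426  171.55035695] [[-0.0, -1.0, -0.001], [-1.0, 0.0, -0.0], [0.0, 0.001, -1.0]] [ 0.05   0.281 -0.307  0.    -0.984 -0.05 ]
z [483.97661121 530.75833731 531.88378607 533.27626101]
```

```bash
python3 -m creep '{"translation":[[0,0,0.1],[0,0,0.3],[0,0.1,0.4],[0,0.4,0.5],[0,0.7,0.6],[0,0.9,0.8],[0,1.1,0.9],[0,1.3,1.1]],"delta_rot":[[-4,0,0],[-10,0,0],[-16,0,0],[-21,0,0],[-25,0,0],[-27,0,0],[-29,0,0],[-31,0,0]],"hand":[0,0,0,0,0,0,0,0]}'; python3 -m creep '{"translation":[[0,0.2,0.3],[0,0.4,0.6],[0,0.6,1],[0,0.9,1.3],[0,1.1,1.6],[0,1.4,1.9],[0,1.7,2.3],[0,1.9,2.6]],"delta_rot":[[-1.75,0,0],[-3.5,0,0],[-5.25,0,0],[-7,0,0],[-8.75,0,0],[-10.5,0,0],[-12.25,0,0],[-14,0,0]],"hand":[0,0,0,0,0,0,0,0]}'; python3 -m creep '{"translation":[[0,0,0],[0,0,0],[0,0,0],[0,0,0],[0,0,0],[0,0,0]],"delta_rot":[[0,0,0],[0,0,0],[0,0,0],[0,0,0],[0,0,0],[0,0,0]],"hand":[0,0,0,0,0,0]}'
python3 - <<'E'
from h import *
s=read_state(); print(s["joints"].round(2))
a,_=get_image("wrist"); b,_=get_image("scene")
cv2.imwrite("pics/p1.png",np.hstack([cv2.resize(a,(400,250)),cv2.resize(b[60:260,110:430],(400,250))])[:,:,::-1])
E
```

```text
clock: 11.15
position: [514.2, -120.8, 183.3]
ee_rot: [-0.681, 0.682, -0.189, -0.189]
contact_force: [0.1, 0.4, -2.7]
gripper_width: 13.1
grasp_force: 58.7
clock: 12.15
position: [514.7, -101.8, 209.6]
ee_rot: [-0.653, 0.653, -0.271, -0.271]
contact_force: [0.7, -0.1, -0.8]
gripper_width: 13.2
grasp_force: 58.9
clock: 12.9
position: [514.6, -102.1, 209.3]
ee_rot: [-0.653, 0.653, -0.271, -0.271]
contact_force: [0.3, -0.3, -1.9]
gripper_width: 12.9
grasp_force: 58.9
[ 0.42  0.32 -0.63  0.78 -1.15 -0.95]
```

View pics/p1.png

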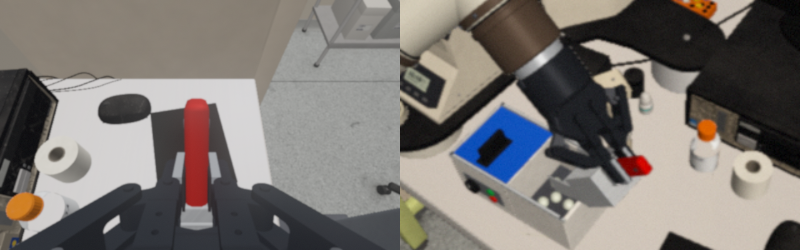

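The balls are visible in the chamber at (555,203). I'll tilt a little further with a shake, then check the cup.

```bash
python3 -m creep '{"translation":[[0,0.4,0.5],[0,0.9,1],[0,0.9,1],[0,0.4,0.5],[0,0.9,1],[0,0.9,1],[0,0.9,1],[0,0.9,1]],"delta_rot":[[-2.5,0,0],[-5,0,0],[-5,0,0],[-2.5,0,0],[-5,0,0],[-5,0,0],[-5,0,0],[-5,0,0]],"hand":[0,0,0,0,0,0,0,0]}'
python3 - <<'E'
from h import *
f=[read_state()["contact_force"]]; 
for i in range(6): b,_=get_image("scene"); f.append(read_state()["contact_force"])
print(np.mean(f,0)); cv2.imwrite("pics/p2.png",cv2.resize(b[120:270,170:330,::-1],None,fx=4,fy=4,interpolation=cv2.INTER_CUBIC))
E
```

```text
clock: 14.0
position: [514.5, -93.1, 219.3]
ee_rot: [-0.641, 0.641, -0.299, -0.299]
contact_force: [1.0, -0.8, -1.8]
gripper_width: 12.8
grasp_force: 58.9
[ 0.0410481  -0.08841358 -1.28233622]
```

View pics/p2.png

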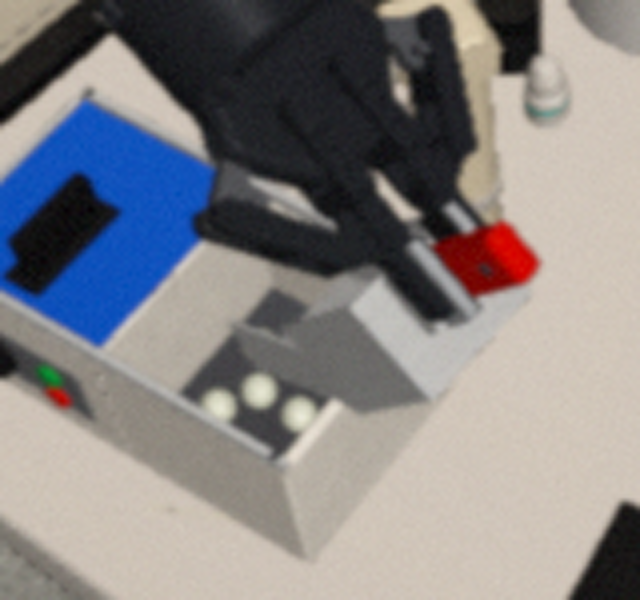

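Three balls are visible in the chamber at (219,406), (259,391) and (298,413), and the others are hidden by the cup. The wrist force reads empty-cup weight. I'll go back upright and count.

```bash
python3 -m creep '{"translation":[[0,-1,-1.1],[0,-1.9,-2.1],[0,-2.8,-3],[0,-3.4,-3],[0,-3.9,-3],[0,-4.1,-3.2],[0,-4.1,-3.4],[0,-4.1,-3.7]],"delta_rot":[[6,0,0],[12,0,0],[19,0,0],[25,0,0],[32,0,0],[38,0,0],[45,0,0],[50,0,0]],"hand":[0,0,0,0,0,0,0,0]}'; python3 -m creep '{"translation":[[-1.4,-1,0],[-3,-3,0],[-5,-5,0],[-7,-7,0],[-8,-9,0],[-8,-9,0]],"delta_rot":[[0,0,-6],[0,0,-13],[0,0,-20],[0,0,-27],[0,0,-34],[0,0,-38]],"hand":[0,0,0,0,0,0]}'
python3 - <<'E'
from h import *
s=read_state(); print(s["position"],R.from_quat(s["ee_rot"]).as_matrix().round(3).tolist())
a,_=get_image("wrist"); b,_=get_image("scene"); t,_=get_image("top")
cv2.imwrite("pics/c1.png",np.vstack([np.hstack([cv2.resize(b[150:270,160:320],(400,300)),cv2.resize(t[210:300,190:310],(400,300))]),cv2.resize(a[100:400,100:500],(400,300)).repeat(1,0) if 0 else np.hstack([cv2.resize(a,(400,250)),cv2.resize(b,(400,250))])])[:,:,::-1])
E
```

```text
clock: 15.3
position: [514.5, -134.2, 182.7]
ee_rot: [-0.707, 0.707, 0.001, 0.001]
contact_force: [-0.1, -0.4, -1.7]
gripper_width: 13.3
grasp_force: 58.8
clock: 16.05
position: [433.2, -225.0, 182.3]
ee_rot: [-0.436, 0.9, 0.0, -0.001]
contact_force: [1.0, 1.2, -1.7]
gripper_width: 13.4
grasp_force: 58.9
[ 433.18605468 -225.03040356  182.25791168] [[-0.619, -0.785, -0.002], [-0.785, 0.619, 0.0], [0.001, 0.001, -1.0]]
```

View pics/c1.png

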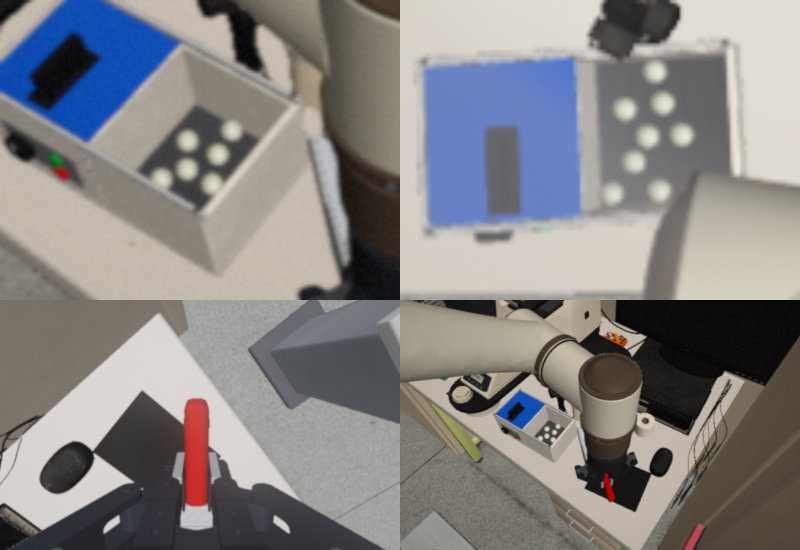

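The top view shows all eight balls in the chamber: (655,72), (625,108), (662,103), (648,135), (682,134), (635,161), (612,195) and (659,190). I'll set the cup down on the pad.

```bash
python3 -m creep '{"translation":[[2,-1.2,0],[4,-2.6,-2],[5.1,-3.3,-5],[5.1,-3.3,-9],[5.1,-3.3,-12],[5.1,-3.3,-14],[5.1,-3.3,-15],[5.1,-3.3,-15.5]],"delta_rot":[[0,0,0],[0,0,0],[0,0,0],[0,0,0],[0,0,0],[0,0,0],[0,0,0],[0,0,0]],"hand":[0,0,0,0,0,0,0,0]}';python3 -m creep '{"translation":[[0,0,-0.2],[0,0,-0.4],[0,0,-0.4],[0,0,-0.4]],"delta_rot":[[0,0,0],[0,0,0],[0,0,0],[0,0,0]],"hand":[0,0,0,0]}'
```

```text
clock: 17.2
position: [485.8, -257.0, 27.1]
ee_rot: [-0.439, 0.899, 0.0, -0.0]
contact_force: [0.5, 0.3, -1.2]
gripper_width: 13.5
grasp_force: 58.8
clock: 17.7
position: [486.1, -257.2, 24.0]
ee_rot: [-0.438, 0.899, -0.001, 0.001]
contact_force: [-0.4, 0.0, 1.7]
gripper_width: 13.1
grasp_force: 59.2
```

Contact with the pad is felt. I'll release, lift off and verify.

```bash
python3 -m creep '{"translation":[[0,0,0],[0,0,0],[0,0,0],[0,0,0],[0,0,0.5],[0,0,3],[0,0,8],[0,0,14]],"delta_rot":[[0,0,0],[0,0,0],[0,0,0],[0,0,0],[0,0,0],[0,0,0],[0,0,0],[0,0,0]],"hand":[2,3.5,5,6,6,6,6,6]}';python3 -m creep '{"translation":[[-4,0,3],[-8,2,6],[-8,6,6],[-8,11,6],[-8,16,6],[-8,16,6]],"delta_rot":[[0,0,0],[0,0,0],[0,0,0],[0,0,0],[0,0,0],[0,0,0]],"hand":[6,6,6,6,6,6]}'
python3 - <<'E'
from h import *
O=[]
for n in ("scene","top"):
    im,p=cloud(n); x,y,z=p[...,0],p[...,1],p[...,2]; I=im.astype(int)
    m=(x>430)&(x<610)&(y<-110)&(y>-330)&(z>18)&(z<75)
    q=p[m]; print(n,cv2.minAreaRect(q[:,:2].astype(np.float32)),np.percentile(q[:,2],[50,99]))
    g=p[m&(I[...,0]>I[...,1]+60)]; print("grip z",np.median(g,0), "slope", np.polyfit(g[:,1],g[:,2],1)[0])
    O.append(cv2.resize(im,(400,250)))
cv2.imwrite("pics/e.png",np.hstack(O)[:,:,::-1])
E
```

```text
clock: 18.7
position: [484.8, -256.9, 164.2]
ee_rot: [-0.438, 0.899, 0.001, -0.001]
contact_force: [1.7, 0.4, 0.1]
gripper_width: 59.8
grasp_force: 0.0
clock: 19.45
position: [405.5, -94.8, 224.0]
ee_rot: [-0.441, 0.898, -0.0, 0.001]
contact_force: [-0.7, -0.3, 0.2]
gripper_width: 59.9
grasp_force: 0.0
scene ((532.221923828125, -210.12985229492188), (178.67611694335938, 156.19224548339844), 89.76696014404297) [39.01161874 59.57303476]
grip z [ 474.38363675 -273.16580427   51.2236616 ] slope 0.04912886037645255
top ((531.0208129882812, -208.99819946289062), (179.5518798828125, 158.71829223632812), 89.14065551757812) [39.15097813 61.00081753]
grip z [ 475.06605724 -269.67020606   52.32023956] slope 0.0016350860602670997
```

View pics/e.png

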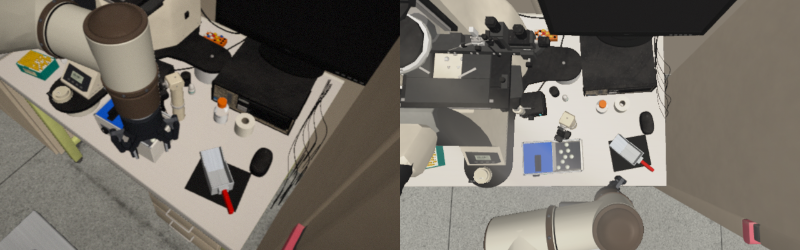

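The cup stands empty and level on the pad (scene view (213,172), top view (630,150)). The balls are in the chamber at (567,158), and the bottle and roll have not moved.

```bash
python3 -c "
from bench import job_done; print(job_done())"
```

```text
the job is handed in; nothing more can be done
None
```

The job is handed in: the cover was pushed to its end stop, all eight balls were counted in the chamber, and the empty cup stands upright near the pad's centre, with the bottle and roll untouched; no verdict was returned.

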